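Set out the rooftop kitchen bench

ROBOT

A 6-joint arm with a two-finger parallel gripper is mounted at the origin on the work surface. World frame = base frame: x ahead of the robot, y to its left, z up, the work surface at z = 0. Lengths are in m, angles in rad, forces in N, time in s.
With the tool pointing down it reaches from about 0.275 to 0.875 m from the base axis. Payload 12.5 kg.
Tool frame: the origin (TCP) lies on the mounting face of the last link; the fingertips stand 173 mm ahead of it and the grasp point (between the pads) lies 155 mm ahead of it (arm.grip_depth is the distance from the TCP to the grasp point, in m); z points along the fingers, y is the line along which they close (so a half turn about z gives the same grasp; the last joint's range is limited). The gripper opens to 85 mm and grips with 20 to 120 N. Pads are 22 mm wide; open, the fingers measure 114 mm over their backs; the gripper's body (76 mm by 85 mm) begins 54 mm behind the grasp point. The pads swing forward as they close: fully open they stand 13 mm farther back than shut.
Start: joints at [1.09, 0.351, 1.652, -0, 1.139, -0.085], TCP at [0.212, 0.507, 0.405] pointing down, gripper open.
Joint ranges: [-2.75, 2.75], [-0.79, 2.1], [0.01, 2.65], [-1.57, 4.71], [0.07, 3.14], [-2.87, 2.87]. Speed limits (rad/s): [2.22, 2.22, 2.79, 3.14, 3.14, 3.14].

INTERFACE

Orientations are given as a unit quaternion [w, x, y, z].
In Python, from station import observe, viewer, arm gives the robot as it stands.
- The arm moves only by the shell command python3 -m jog 'ROWS' [FORCE]. ROWS is text: rows parted by semicolons, each of 7 numbers parted by spaces: the closure, from 0 (fully open) to 1 (shut), then the shift along the tool's x, y, z in units of 40 mm (1.0 is 40 mm), then the turn, a rotation vector about the tool's x, y, z in units of 6 degrees (1.0 is 6 degrees). A call has exactly 8 rows; each row shifts and turns the commanded pose from where the row before left it, along the tool's axes as they then stand; what a row does not reach is not made up. A row lasts 1/10 s, in which the tool goes at most 50 mm and 8.59 degrees, less where a joint would pass 70% of its speed; a pose out of reach is approached as far as the arm can. A call is refused whole if a number of a shift passes 1 or a number of a turn 1, either way. A call with a gripper value outside its range is refused whole. The fingers move at their own pace and stop on an object; FORCE is the grip in N (left out, the last holds). Time passes only in rows, so rows that do not move let the fingers close, or fill a call up. It gives the time, the measured TCP pose, the force, the opening and the grip force at its end, in the units of the state.
- observe(): the state, without advancing time (a new reading comes with each control period).
- viewer.camera(name): name is "side" or "top" or "wrist"; returns the picture (480x640x3 uint8, red, green, blue); there is no depth.
- viewer.get_calibration(name): a dict with "fx", "fy", "cx", "cy" (pixels), "dist_coeffs" ([k1, k2, p1, p2, k3] as OpenCV has them; the pictures are not rectified), "position" and "orientation" of the camera in the world. Camera axes: x right, y up, looking along -z (the intrinsics and any distortion apply to the point x, -y, -z); pixel columns grow to the right and rows downward; lengths in m; the calibration is good to about 2 mm. A picture is of the moment at which its call begins: read the wrist's pose just before it. get_calibration takes no time and is no camera call; for the wrist camera it gives the pose at the moment of the call.
- arm.hand_in(): hands the job in; it is judged then, once.
The state is a dict: "time": time; "joints": joint angles; "joint_velocities": joint speeds; "effort": joint torques, N m; "position": TCP position; "ee_rot": TCP orientation; "contact_force": force on the tool from outside, world axes, zero at the start; "torque": the same for the moment, N m; "finger_gap": finger opening in m; "grip_force": force on a finger pad.
Only numpy, scipy, OpenCV 4.12 (cv2) and the standard library are available. Lean on these libraries where they do the work, as an engineer would, in place of code of your own. Each camera call takes 0.05 s, during which the arm holds its last target. There are 200 camera calls.

TASK

Set the bench out for cooking: stand the large tin in the middle of the closed steel box's lid and the small tin centred on top of the large tin, stand the salt shaker midway between the gas ring and the steel plate, and stand the steel tumbler to the left of the box (the robot's own left), level with the middle of that side and about a finger's width off it. Everything stands upright and is let go; leave the box, the plate and the other things on the bench where they are.

Things in the scene. Friction and masses are not known exactly. Their poses are not given: they have to be found in the camera images.
- shaker: loose glass salt shaker: upright round glass body, white salt inside, steel cap; 44 mm diameter up to 58 mm height, narrowing to a 40 mm wide cap above, 82 mm tall overall. 0.16 kg. Origin: centre of its underside; z up along its axis
- tumbler: loose steel drinking tumbler, open at the top, 57 mm diameter, 88 mm tall, wall 3 mm, stands mouth up. 0.12 kg. Origin: centre of its underside; z up along its axis
- large_tin: loose round closed steel tin, the larger and flatter of the two: 64 mm diameter, 46 mm tall, flat top. 0.2 kg. Origin: centre of its underside; z up along its axis
- small_tin: loose round closed steel tin, the smaller of the two: 45 mm diameter, 38 mm tall, flat top. 0.09 kg. Origin: centre of its underside; z up along its axis
- gas_ring: fixed dark steel gas ring: round foot 164 mm across, brass burner, three pan supports up to 80 mm height; a black tap sticks out 113 mm from the centre along its +x, away from the robot. Origin: centre of its underside on the bench. The line from ring to plate runs along its y axis (to +y or -y)
- plate: round stainless steel plate, 176 mm diameter, 18 mm high, open and without a knob (the larger pan lid with a black knob farther back is not it), lying 280 to 290 mm from the gas ring (centre to centre), to its left or right. Stays where it is. Origin: centre of its underside
- steel_box: closed rectangular steel box with a flat lid: 150 mm along its x (from its front, which roughly faces the robot, to its back), 112 mm along its y (across), lid top 62 mm above its underside. 1.5 kg. Origin: centre of its underside; its +y axis points out of its left side as the robot sees it. The tumbler goes on this +y side
- spatula: loose wooden spatula, 260 mm long, lying flat on the bench at the left, handle away from the robot; bystander, leave it. Origin: about the middle of its length, on the bench; its x axis runs along it, blade to +x
- matchbox: loose cardboard matchbox 52 x 34 x 14 mm; bystander, leave it. Origin: centre of its underside; x along its length
- pickle_jar: loose brown glass jar with steel cap, 56 mm diameter, 75 mm tall, standing beyond the box; bystander, leave it. Origin: centre of its underside

How it is judged:
By the outcome, as a careful person would: the job done as asked, in the order asked, and still so for the second after the job is handed in, with the robot touching nothing.
It also fails if it takes over 101 s, if anything falls off the work surface, if the arm or the gripper's body presses on something with over 40 N, if the wrist force passes 120 N, or if a joint passes its speed limit or range.

## Working session

There is one attempt and no reset: what is moved stays moved. The work goes in short steps, Python scripts to look and compute and a shell command to move; the robot and the scene stay as the last step left them, time stands still between calls to the robot, and variables do not carry over. Pictures are saved under pics/ and viewed, at most 14 in all, crops included, and the job is handed in when it is done.

```bash
ls; mkdir -p pics; python3 - <<'E'
from station import observe, viewer, arm
import cv2
for n in ["side","top"]:
    im=viewer.camera(n); cv2.imwrite(f"pics/{n}0.png",im[:,:,::-1]); print(n,viewer.get_calibration(n))
print(viewer.get_calibration("wrist"))
print(observe())
E
```

```text
pics
side {'fx': 584.0850412216956, 'fy': 584.0850412216956, 'cx': 318.13465701268905, 'cy': 244.1433052596891, 'dist_coeffs': array([0.01388934, 0.        , 0.        , 0.        , 0.        ]), 'position': array([-0.06583023, -0.87376922,  0.76986674]), 'orientation': array([ 0.83632303,  0.45905511, -0.14432779, -0.26268171])}
top {'fx': 542.13342030598, 'fy': 542.13342030598, 'cx': 317.9647953590405, 'cy': 238.46564182852188, 'dist_coeffs': array([-0.09892341,  0.        ,  0.        ,  0.        ,  0.        ]), 'position': array([0.35863093, 0.03092616, 1.11631603]), 'orientation': array([-0.6900455 , -0.07122132,  0.07203033,  0.71664242])}
{'fx': 370.68451748051535, 'fy': 370.68451748051535, 'cx': 315.7744943853856, 'cy': 240.06956481556375, 'dist_coeffs': array([0.01702164, 0.        , 0.        , 0.        , 0.        ]), 'position': array([0.14554653, 0.53642977, 0.37230256]), 'orientation': array([ 0.82353844, -0.12027897, -0.07938964,  0.54864806])}
{'time': 0.1, 'joints': array([ 1.09039964e+00,  3.51200062e-01,  1.65235323e+00, -2.07665196e-05,
        1.13909668e+00, -8.45975034e-02]), 'joint_velocities': array([-1.94459379e-06, -1.12929680e-03, -2.87902800e-03, -2.89080235e-03,
       -5.41819093e-04,  2.60361660e-04]), 'effort': array([ 9.96765448e-04, -5.06838584e+01, -2.91868418e+01, -7.64512720e-05,
        2.69408076e-03,  1.43151402e-05]), 'position': array([0.21197493, 0.50738884, 0.40420507]), 'ee_rot': array([-1.38310868e-04,  1.96606061e-01,  9.80482421e-01, -5.10330212e-04]), 'contact_force': array([-0.04517393, -0.58795562, -0.37380351]), 'torque': array([-0.01372742,  0.0143911 , -0.06635952]), 'grip_force': 0.0, 'finger_gap': 0.08525688511736786}
```

View pics/top0.png

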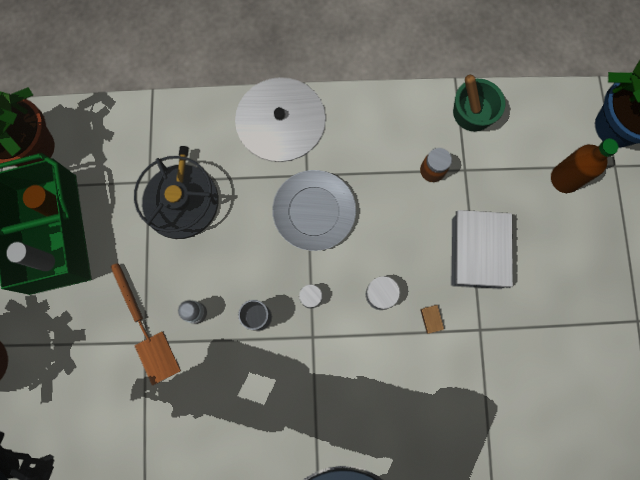

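View pics/side0.png

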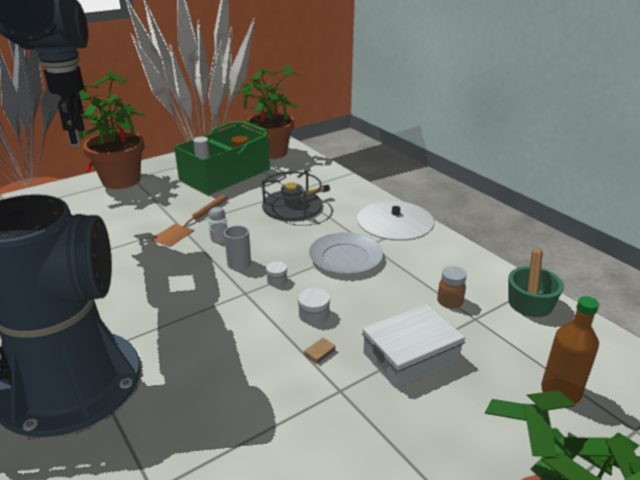

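```bash
cat > h.py <<'E'
import numpy as np, cv2
from scipy.spatial.transform import Rotation as R
from station import observe, viewer, arm
def KD(c): return np.array([[c['fx'],0,c['cx']],[0,c['fy'],c['cy']],[0,0,1]]),np.array(c['dist_coeffs'])
def rot(c): q=c['orientation']; return R.from_quat([q[1],q[2],q[3],q[0]]).as_matrix()@np.diag([1,-1,-1])
def unproj(c,uv,z):
    K,D=KD(c); p=cv2.undistortPoints(np.array(uv,float).reshape(-1,1,2),K,D).reshape(-1,2)
    d=np.c_[p,np.ones(len(p))]@rot(c).T; o=np.array(c['position'])
    return o+d*((z-o[2])/d[:,2])[:,None]
def proj(c,P):
    K,D=KD(c); M=rot(c).T; return cv2.projectPoints(np.array(P,float).reshape(-1,3),cv2.Rodrigues(M)[0],-M@np.array(c['position']),K,D)[0].reshape(-1,2)
def circ(x,y,z,d):
    t=np.linspace(0,2*np.pi,40); return np.c_[x+d/2*np.cos(t),y+d/2*np.sin(t),0*t+z]
def rect(x,y,z,a,lx,ly):
    p=np.array([[1,1],[1,-1],[-1,-1],[-1,1],[1,1]])*[lx/2,ly/2]; c,s=np.cos(a),np.sin(a)
    return np.c_[p@np.array([[c,s],[-s,c]])+[x,y],np.full(5,z)]
def overlay(name,curves,crop,scale,out,src=None):
    c=viewer.get_calibration(name); im=cv2.imread(src) if src else viewer.camera(name)[:,:,::-1].copy()
    x0,y0,x1,y1=crop; im=cv2.resize(im[y0:y1,x0:x1],None,fx=scale,fy=scale,interpolation=cv2.INTER_CUBIC)
    for q in curves:
        p=(proj(c,q)+0.5-[x0,y0])*scale
        cv2.polylines(im,[np.round(p).astype(int)],False,(0,0,255),1)
    cv2.imwrite(out,im)
E
python3 - <<'E'
from h import *
c=viewer.get_calibration('top')
cu=[]
for n,uv,z,d in [('ring',(180,200),0.005,.164),('plate',(315.5,210.5),.018,.176),('shaker',(188,311),.082,.04),('tumbler',(255,315),.088,.057),('small',(311,296),.038,.045),('large',(384,292.5),.046,.064),('pickle',(438,160),.075,.05)]:
    p=unproj(c,[uv],z)[0]; print(n,p.round(4)); cu+=[circ(p[0],p[1],z,d)]
b=unproj(c,[(457,211),(513,214),(511,287),(453,283)],.062); m=b.mean(0); print('box',m,b.round(3).tolist())
e=(b[0]+b[1]-b[2]-b[3]); a=np.arctan2(e[1],e[0]); print(a); cu+=[rect(m[0],m[1],.062,a,.15,.112)]
overlay('top',cu,(130,140,530,400),2,'pics/o1.png','pics/top0.png')
overlay('side',cu,(150,160,490,400),2.3,'pics/o2.png','pics/side0.png')
E
```

```text
ring [0.6825 0.3173 0.005 ]
plate [0.6444 0.0283 0.018 ]
shaker [0.4394 0.2792 0.082 ]
tumbler [0.4272 0.1501 0.088 ]
small [0.4642 0.0437 0.038 ]
large [ 0.4647 -0.101   0.046 ]
pickle [ 0.7264 -0.2245  0.075 ]
box [ 0.54297431 -0.30413944  0.062     ] [[0.621, -0.257, 0.062], [0.611, -0.372, 0.062], [0.463, -0.352, 0.062], [0.476, -0.236, 0.062]]
-0.1395508279068894
```

View pics/o1.png

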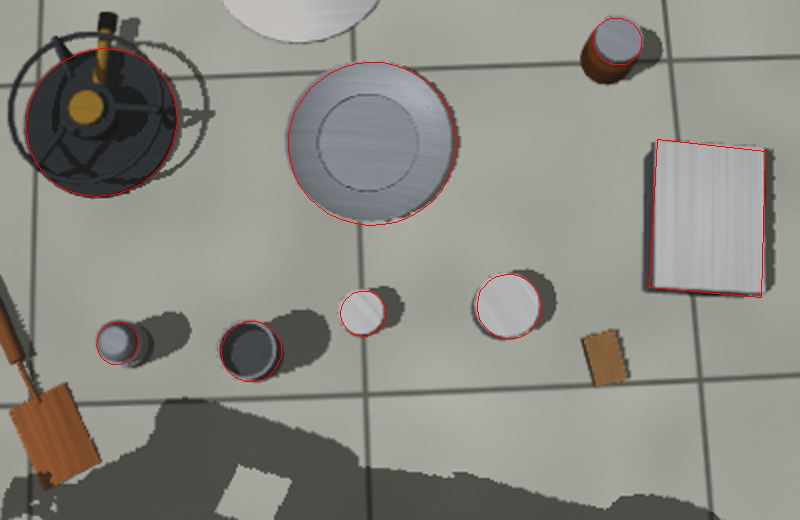

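View pics/o2.png

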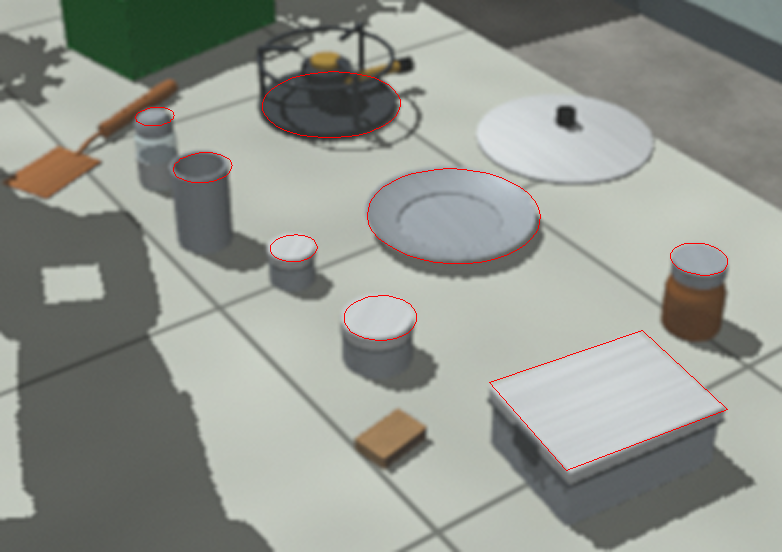

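```bash
cat >> h.py <<'E'
def need(x,y,z,th=-8):
    s=observe(); q=s['ee_rot']; M=R.from_quat([q[1],q[2],q[3],q[0]]).as_matrix(); p=s['position']+M[:,2]*arm.grip_depth
    t=np.radians(th); Y=np.array([np.cos(t),np.sin(t),0]); X=np.array([-Y[1],Y[0],0]); G=np.c_[X,Y,[0,0,-1]]
    rv=R.from_matrix(M.T@G).as_rotvec()
    tgt=np.array([x,y,z])-G[:,2]*arm.grip_depth
    print('t',round(s['time'],1),'grasp',p.round(4),'shift(final axes)',(G.T@(tgt-s['position'])/.04).round(3),'turn',np.degrees(rv/6).round(2),'gap',round(s['finger_gap'],4),'F',s['contact_force'].round(1),'grip',round(s['grip_force'],1))
E
python3 -m jog '0 0 0 0 0 0 1;0 0 0 0 0 0 1;0 0 0 0 0 0 1;0 0 0 0 0 0 1;0 0 0 0 0 0 1;0 0 0 0 0 0 1;0 0 0 0 0 0 1;0 0 0 0 0 0 1' 40
python3 -m jog '0 0 0 0 0 0 1;0 0 0 0 0 0 1;0 0 0 0 0 0 1;0 0 0 0 0 0 1;0 0 0 0 0 0 0.56;0 0 0 0 0 0 0;0 0 0 0 0 0 0;0 0 0 0 0 0 0'
python3 -c "from h import *; need(.4647,-.101,.12)"
```

```text
time: 0.9
position: [0.212, 0.5074, 0.4044]
ee_rot: [0.0, 0.58, 0.814, -0.0]
contact_force: [0.4, 0.9, 0.6]
finger_gap: 0.0856
grip_force: 0.0
time: 1.7
position: [0.212, 0.5075, 0.4046]
ee_rot: [0.0, 0.754, 0.656, -0.0]
contact_force: [-0.6, 0.2, -0.3]
finger_gap: 0.0851
grip_force: 0.0
t 1.7 grasp [0.212  0.5074 0.2499] shift(final axes) [-14.184   8.372   3.247] turn [-0.    0.    0.01] gap 0.0851 F [-0.6  0.2 -0.3] grip 0.0
```

```bash
python3 -m jog '0 -0.8865 0.523 0 0 0 0;0 -0.8865 0.523 0 0 0 0;0 -0.8865 0.523 0 0 0 0;0 -0.8865 0.523 0 0 0 0;0 -0.8865 0.523 0 0 0 0;0 -0.8865 0.523 0 0 0 0;0 -0.8865 0.523 0 0 0 0;0 -0.8865 0.523 0 0 0 0' >/dev/null
python3 -m jog '0 -0.8865 0.523 0 0 0 0;0 -0.8865 0.523 0 0 0 0;0 -0.8865 0.523 0 0 0 0;0 -0.8865 0.523 0 0 0 0;0 -0.8865 0.523 0 0 0 0;0 -0.8865 0.523 0 0 0 0;0 -0.8865 0.523 0 0 0 0;0 -0.8865 0.523 0 0 0 0' >/dev/null
python3 -m jog '0 0 0 0.8 0 0 0;0 0 0 0.8 0 0 0;0 0 0 0.8 0 0 0;0 0 0 0.85 0 0 0;0 0 0 0 0 0 0;0 0 0 0 0 0 0;0 0 0 0 0 0 0;0 0 0 0 0 0 0'
python3 - <<'E'
from h import *
need(.4647,-.101,.026)
cu=[circ(.4647,-.101,.046,.064),circ(.4642,.0437,.038,.045),rect(.543,-.304,.062,-.1395,.15,.112),rect(.543,-.304,0,-.1395,.15,.112)]
overlay('wrist',cu,(0,0,640,480),1.25,'pics/w1.png')
E
```

```text
time: 4.1
position: [0.4645, -0.1012, 0.2762]
ee_rot: [0.001, 0.755, 0.656, 0.001]
contact_force: [-0.4, -1.0, 0.0]
finger_gap: 0.0854
grip_force: 0.0
t 4.1 grasp [ 0.4649 -0.1013  0.1215] shift(final axes) [0.006 0.003 2.388] turn [ 0.03  0.   -0.  ] gap 0.0854 F [-0.4 -1.   0. ] grip 0.0
```

View pics/w1.png

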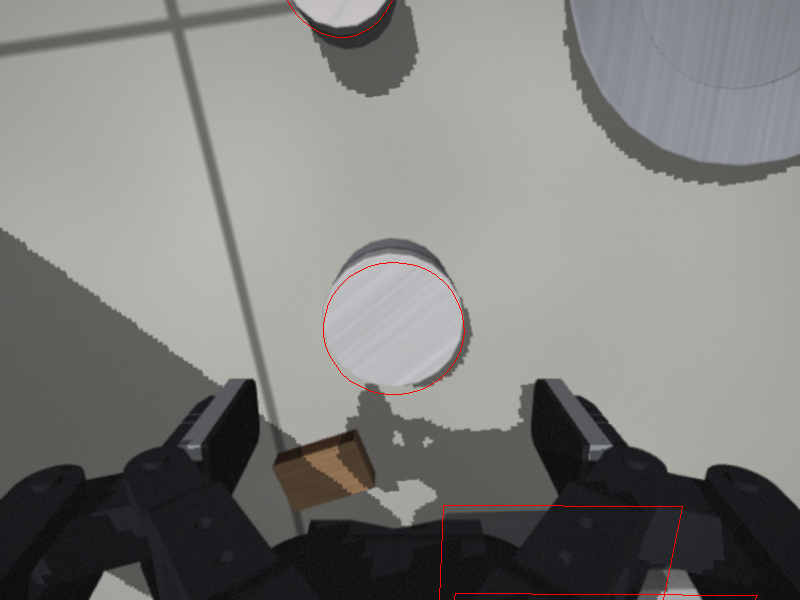

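```bash
python3 -m jog '0 0 0 0.8 0 0 0;0 0 0 0.8 0 0 0;0 0 0 0.78 0 0 0;0 0 0 0 0 0 0;1 0 0 0 0 0 0;1 0 0 0 0 0 0;1 0 0 0 0 0 0;1 0 0 0 0 0 0' 40
python3 -m jog '1 0 0 0 0 0 0;1 0 0 0 0 0 0;1 0 0 -0.3 0 0 0;1 0 0 -0.6 0 0 0;1 0 0 -0.8 0 0 0;1 0 0 -0.8 0 0 0;1 0 0 -0.8 0 0 0;1 0 0 0 0 0 0'
python3 - <<'E'
from h import *
need(.543,-.304,.158)
overlay('wrist',[circ(.4647,-.101,observe()['position'][2]-.155+.02,.064)],(0,0,640,480),1.25,'pics/w2.png')
E
```

```text
time: 4.95
position: [0.4647, -0.1013, 0.1813]
ee_rot: [0.001, 0.755, 0.656, 0.001]
contact_force: [-1.2, 0.8, 8.5]
finger_gap: 0.0631
grip_force: 44.9
time: 5.75
position: [0.4647, -0.1012, 0.3163]
ee_rot: [0.003, 0.755, 0.656, 0.002]
contact_force: [0.8, 0.7, -3.2]
finger_gap: 0.063
grip_force: 45.4
t 5.8 grasp [ 0.4659 -0.1016  0.1616] shift(final axes) [-4.747  2.643  0.09 ] turn [ 0.07  0.01 -0.01] gap 0.063 F [ 0.8  0.7 -3.2] grip 45.4
```

View pics/w2.png

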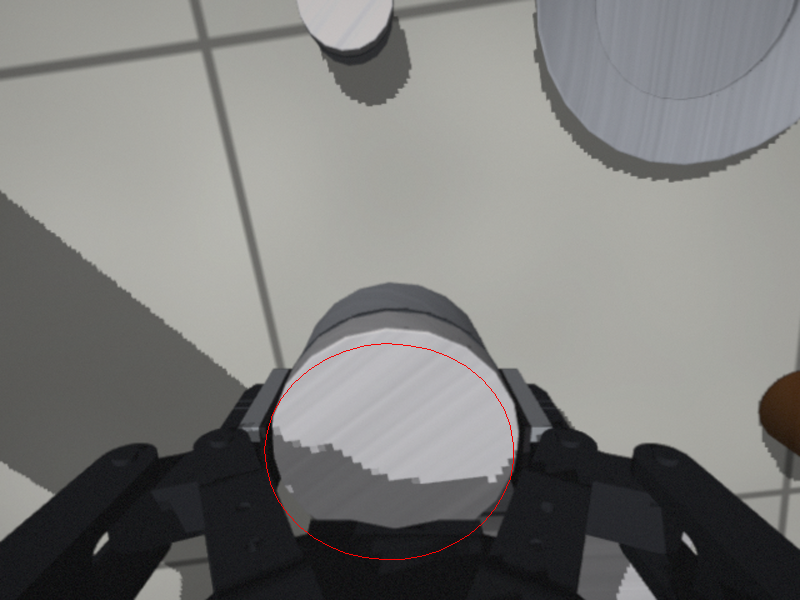

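```bash
python3 -m jog '1 -0.4 0.22 0 0 0 0;1 -0.8 0.44 0 0 0 0;1 -0.8 0.44 0 0 0 0;1 -0.8 0.45 0 0 0 0;1 -0.8 0.45 0 0 0 0;1 -0.75 0.42 0 0 0 0;1 -0.4 0.22 0 0 0 0;1 0 0 0 0 0 0' >/dev/null
python3 -m jog '1 0 0 0.5 0 0 0;1 0 0 0.5 0 0 0;1 0 0 0.4 0 0 0;1 0 0 0 0 0 0;1 0 0 0 0 0 0;1 0 0 0 0 0 0;1 0 0 0 0 0 0;1 0 0 0 0 0 0'
python3 - <<'E'
from h import *
need(.543,-.304,.0885)
E
```

```text
time: 7.4
position: [0.5422, -0.304, 0.2562]
ee_rot: [0.001, 0.755, 0.656, 0.0]
contact_force: [-0.4, 0.9, -2.9]
finger_gap: 0.0631
grip_force: 45.2
t 7.4 grasp [ 0.5424 -0.3041  0.1015] shift(final axes) [0.004 0.019 0.325] turn [ 0.01  0.   -0.01] gap 0.0631 F [-0.4  0.9 -2.9] grip 45.2
```

```bash
python3 -m jog '1 0 0.019 0.1 0 0 0;1 0 0 0.1 0 0 0;1 0 0 0.06 0 0 0;1 0 0 0.03 0 0 0;1 0 0 0.02 0 0 0;1 0 0 0.01 0 0 0;1 0 0 0 0 0 0;1 0 0 0 0 0 0'
python3 -m jog '0.8 0 0 0 0 0 0;0.5 0 0 0 0 0 0;0 0 0 0 0 0 0;0 0 0 0 0 0 0;0 0 0 0 0 0 0;0 0 0 -0.5 0 0 0;0 0 0 -0.8 0 0 0;0 0 0 -0.8 0 0 0'
python3 -m jog '0 0.8 0 -0.8 0 0 0;0 0.8 0 -0.8 0 0 0;0 0.9 0 0 0 0 0;0 0.9 0 0 0 0 0;0 0.9 0 0 0 0 0;0 0.9 0 0 0 0 0;0 0.9 0 0 0 0 0;0 0.9 0 0 0 0 0'
python3 - <<'E'
from h import *
need(.4642,.0437,.15)
cv2.imwrite('pics/top1.png',viewer.camera('top')[:,:,::-1])
c=viewer.get_calibration('top'); print(proj(c,[.543,-.304,.108]))
overlay('top',[circ(.543,-.304,.108,.064),rect(.543,-.304,.062,-.1395,.15,.112)],(400,170,560,290),5,'pics/t1.png','pics/top1.png')
E
```

```text
time: 8.2
position: [0.5429, -0.3041, 0.2434]
ee_rot: [0.0, 0.755, 0.656, 0.0]
contact_force: [-3.8, 1.8, 5.2]
finger_gap: 0.0632
grip_force: 46.0
time: 9.0
position: [0.5428, -0.3041, 0.3273]
ee_rot: [-0.0, 0.755, 0.656, -0.0]
contact_force: [0.5, 0.2, -0.5]
finger_gap: 0.0853
grip_force: 0.0
time: 9.8
position: [0.5821, -0.0254, 0.3908]
ee_rot: [0.0, 0.755, 0.656, 0.0]
contact_force: [0.8, -0.5, -0.4]
finger_gap: 0.0854
grip_force: 0.0
t 9.8 grasp [ 0.5821 -0.0254  0.2361] shift(final axes) [ 1.301 -3.158  2.152] turn [ 0.   -0.   -0.01] gap 0.0854 F [ 0.8 -0.5 -0.4] grip 0.0
[[490.71587785 243.82943793]]
```

View pics/t1.png

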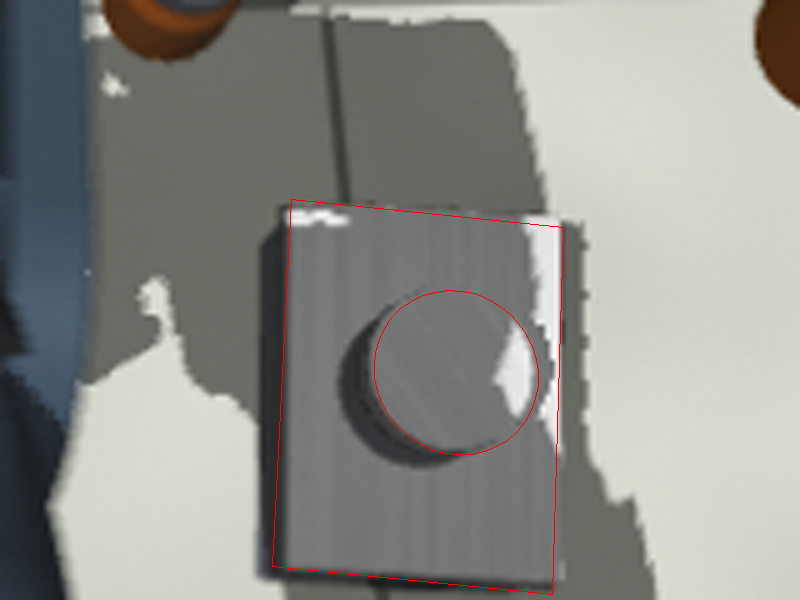

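```bash
python3 - <<'E'
from h import *
c=viewer.get_calibration('top')
im=cv2.imread('pics/top0.png'); g=cv2.cvtColor(im,cv2.COLOR_BGR2GRAY)
print(g[250,440:525].tolist()); print(g[200:295,485].tolist())
# subpixel edges
from numpy.linalg import lstsq
def edge(sc,axis,lo,hi):
    pts=[]
    for s in sc:
        l=(g[s,lo:hi] if axis==0 else g[lo:hi,s]).astype(float); d=np.abs(np.diff(l)); i=d.argmax(); 
        pts.append((lo+i+.5,s) if axis==0 else (s,lo+i+.5))
    return np.array(pts)
E_={'L':edge(range(220,278,3),0,446,464),'R':edge(range(220,280,3),0,505,520),'T':edge(range(464,508,3),1,203,220),'B':edge(range(462,506,3),1,278,294)}
W={}
for k,p in E_.items():
    w=unproj(c,p,.062)[:,:2]; m=np.median(w,0)
    if k in 'LR': a=np.polyfit(w[:,0],w[:,1],1); 
    else: a=np.polyfit(w[:,1],w[:,0],1)
    print(k,np.arctan(a[0]).round(4),a.round(4)); W[k]=a
def inter(v,h): # y=a x+b ; x=c y+d
    x=(h[0]*v[1]+h[1])/(1-h[0]*v[0]); return x,v[0]*x+v[1]
cs=np.array([inter(W[v],W[h]) for v,h in ('LT','RT','RB','LB')]); print(cs.round(4),cs.mean(0), np.linalg.norm(np.diff(cs,axis=0),axis=1))
E
```

```text
[162, 163, 162, 163, 163, 162, 162, 161, 163, 163, 161, 137, 65, 65, 61, 60, 74, 134, 177, 177, 176, 176, 178, 181, 182, 181, 179, 174, 174, 175, 176, 177, 178, 176, 176, 173, 174, 176, 178, 181, 181, 176, 181, 181, 179, 177, 172, 176, 179, 178, 179, 180, 177, 173, 177, 178, 177, 175, 173, 174, 173, 172, 175, 175, 171, 170, 175, 176, 174, 175, 175, 169, 83, 74, 73, 73, 73, 106, 157, 158, 157, 158, 157, 157, 157]
[154, 154, 154, 155, 155, 154, 154, 154, 155, 155, 155, 121, 164, 173, 172, 173, 174, 174, 174, 173, 174, 174, 175, 174, 174, 176, 176, 177, 176, 176, 177, 177, 177, 176, 177, 177, 177, 176, 177, 177, 177, 176, 178, 178, 177, 177, 177, 176, 177, 177, 177, 177, 176, 177, 177, 178, 177, 177, 176, 176, 175, 175, 176, 175, 175, 175, 175, 174, 173, 173, 174, 174, 172, 174, 174, 174, 173, 174, 174, 173, 173, 173, 173, 173, 158, 102, 43, 42, 117, 154, 153, 153, 153, 154, 153]
L -0.0088 [-0.0088 -0.2398]
R -0.0974 [-0.0977 -0.3086]
T 0.0918 [0.092  0.6471]
B 0.1037 [0.104  0.4999]
[[ 0.6246 -0.2453]
 [ 0.6132 -0.3685]
 [ 0.4631 -0.3538]
 [ 0.4746 -0.244 ]] [ 0.54387107 -0.30287749] [0.12372491 0.150796   0.11044848]
```

```bash
python3 -m jog '0 0.3 -0.75 0 0 0 0;0 0.35 -0.85 0 0 0 0;0 0.35 -0.85 0 0 0 0;0 0.301 -0.708 0 0 0 0;0 0 0 0.8 0 0 0;0 0 0 0.8 0 0 0;0 0 0 0.8 0 0 0;0 0 0 0 0 0 0' >/dev/null
python3 -c "
from h import *
need(.4642,.0437,.024)
overlay('wrist',[circ(.4642,.0437,.038,.045)],(0,0,640,480),1.25,'pics/w3.png')"
```

```text
t 10.7 grasp [0.4623 0.0423 0.1372] shift(final axes) [0.038 0.019 2.83 ] turn [-0.06  0.01 -0.01] gap 0.0855 F [ 0.2 -0.1  0.8] grip 0.0
```

View pics/w3.png

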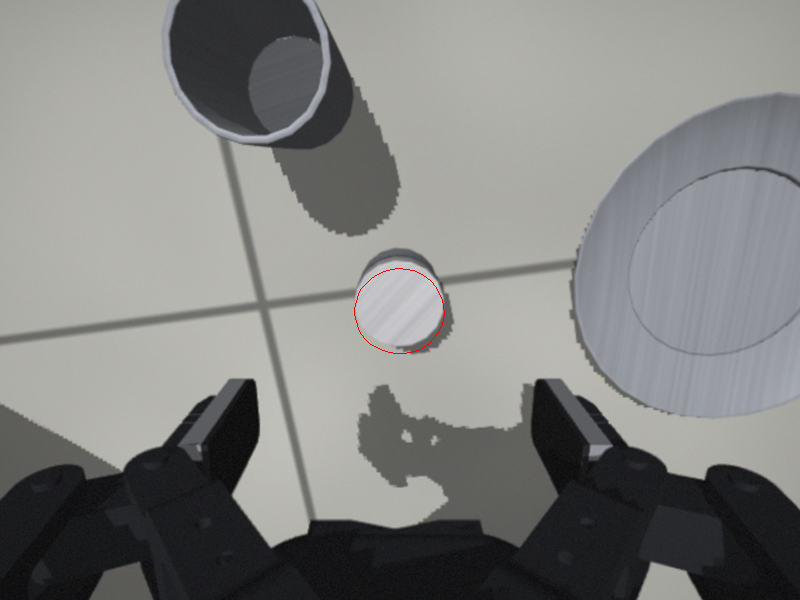

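```bash
python3 -m jog '0 0 0 0.8 0 0 0;0 0 0 0.8 0 0 0;0 0 0 0.8 0 0 0;0 0 0 0.3 0 0 0;0 0 0 0 0 0 0;0 0 0 0 0 0 0;0 0 0 0 0 0 0;0 0 0 0 0 0 0' >/dev/null
python3 -c "
from h import *
need(.4642,.0437,.024)"
```

```text
t 11.5 grasp [0.4649 0.0423 0.0332] shift(final axes) [ 0.032 -0.015  0.23 ] turn [ 0.02 -0.   -0.01] gap 0.0857 F [ 0.5  0.4 -0.1] grip 0.0
```

```bash
python3 -m jog '0 0.03 -0.015 0.2 0 0 0;0 0 0 0 0 0 0;0 0 0 0 0 0 0;1 0 0 0 0 0 0;1 0 0 0 0 0 0;1 0 0 0 0 0 0;1 0 0 0 0 0 0;1 0 0 0 0 0 0' 40
python3 -m jog '1 0 0 0 0 0 0;1 0 0 0 0 0 0;1 0 0 -0.3 0 0 0;1 0 0 -0.6 0 0 0;1 0 0 -0.8 0 0 0;1 0 0 -0.8 0 0 0;1 0 0 -0.8 0 0 0;1 0 0 -0.8 0 0 0'
python3 -c "
from h import *
need(.543,-.304,.19)"
```

```text
time: 12.3
position: [0.4638, 0.0436, 0.1789]
ee_rot: [0.0, 0.755, 0.656, 0.0]
contact_force: [-1.1, -1.2, 5.4]
finger_gap: 0.0437
grip_force: 40.4
time: 13.1
position: [0.4634, 0.0436, 0.3447]
ee_rot: [0.0, 0.755, 0.656, 0.0]
contact_force: [-0.1, -0.3, -1.7]
finger_gap: 0.0443
grip_force: 41.0
t 13.1 grasp [0.4634 0.0436 0.19  ] shift(final axes) [-8.328  3.181 -0.   ] turn [ 0.   -0.   -0.01] gap 0.0443 F [-0.1 -0.3 -1.7] grip 41.0
```

```bash
python3 -m jog '1 -0.8 0.305 0 0 0 0;1 -0.8 0.305 0 0 0 0;1 -0.8 0.305 0 0 0 0;1 -0.8 0.305 0 0 0 0;1 -0.8 0.305 0 0 0 0;1 -0.8 0.305 0 0 0 0;1 -0.8 0.305 0 0 0 0;1 -0.8 0.305 0 0 0 0' >/dev/null
python3 -m jog '1 -0.8 0.3 0 0 0 0;1 -0.7 0.27 0 0 0 0;1 -0.428 0.171 0 0 0 0;1 0 0 0.3 0 0 0;1 0 0 0.4 0 0 0;1 0 0 0.3 0 0 0;1 0 0 0 0 0 0;1 0 0 0 0 0 0' >/dev/null
python3 -m jog '1 0 0 0 0 0 0;1 0 0 0 0 0 0;1 0 0 0 0 0 0;1 0 0 0 0 0 0;1 0 0 0 0 0 0;1 0 0 0 0 0 0;1 0 0 0 0 0 0;1 0 0 0 0 0 0'
python3 -c "
from h import *
need(.543,-.304,.132)
overlay('wrist',[],(0,0,640,480),1.25,'pics/w4.png')"
```

```text
time: 15.5
position: [0.5432, -0.3041, 0.3027]
ee_rot: [0.0, 0.755, 0.656, -0.0]
contact_force: [-1.1, 0.5, -0.9]
finger_gap: 0.0439
grip_force: 41.0
t 15.5 grasp [ 0.5432 -0.3041  0.148 ] shift(final axes) [ 0.001 -0.005  0.4  ] turn [-0.    0.   -0.01] gap 0.0439 F [-1.1  0.5 -0.9] grip 41.0
```

View pics/w4.png

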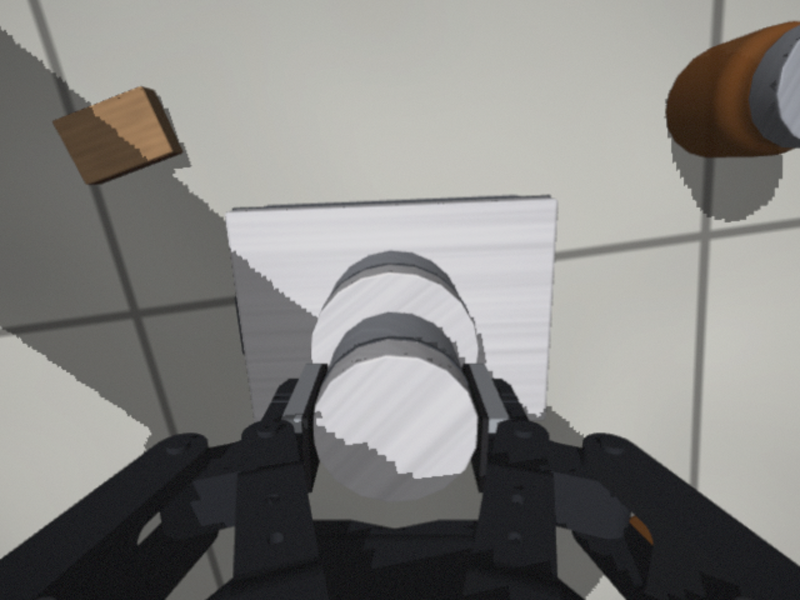

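```bash
python3 -c "
from h import *
c=viewer.get_calibration('wrist')
a=lambda u,v,z: unproj(c,[(u/1.25-.5,v/1.25-.5)],z)[0].round(4)
print(a(394,272,.108),a(312,345,.108),a(477,345,.108)); print(a(395,355,.162),a(315,425,.162),a(477,420,.162))"
python3 -m jog '1 0 0 0.15 0 0 0;1 0 0 0.1 0 0 0;1 0 0 0.06 0 0 0;1 0 0 0.04 0 0 0;1 0 0 0.03 0 0 0;1 0 0 0.02 0 0 0;1 0 0 0 0 0 0;1 0 0 0 0 0 0'
```

```text
[ 0.5482 -0.2683  0.108 ] [ 0.5136 -0.2919  0.108 ] [ 0.5752 -0.3006  0.108 ]
[ 0.5473 -0.2774  0.162 ] [ 0.5234 -0.2943  0.162 ] [ 0.5662 -0.2988  0.162 ]
time: 16.35
position: [0.5432, -0.3041, 0.287]
ee_rot: [0.0, 0.755, 0.656, 0.0]
contact_force: [-1.2, 1.3, 1.6]
finger_gap: 0.044
grip_force: 41.2
```

```bash
python3 -m jog '0.8 0 0 0 0 0 0;0.5 0 0 0 0 0 0;0 0 0 0 0 0 0;0 0 0 0 0 0 0;0 0 0 0 0 0 0;0 0 0 -0.4 0 0 0;0 0 0 -0.8 0 0 0;0 0 0 -0.8 0 0 0'
python3 -m jog '0 0 0 -0.8 0 0 0;0 0.8 0 0 0 0 0;0 0.9 0 0 0 0 0;0 0.9 0 0 0 0 0;0 0.9 0 0 0 0 0;0 0.9 0 0 0 0 0;0 0.9 0 0 0 0 0;0 0.9 0 0 0 0 0' >/dev/null
python3 - <<'E'
from h import *
need(.4394,.2792,.18)
cv2.imwrite('pics/top2.png',viewer.camera('top')[:,:,::-1])
overlay('top',[circ(.5432,-.3038,.108,.064),circ(.5432,-.3038,.146,.045),rect(.5436,-.3057,.062,-.098,.15,.112)],(400,170,560,290),5,'pics/t2.png','pics/top2.png')
E
```

```text
time: 17.15
position: [0.5431, -0.304, 0.3672]
ee_rot: [-0.001, 0.755, 0.656, -0.0]
contact_force: [0.6, 0.1, 0.6]
finger_gap: 0.0856
grip_force: 0.0
t 17.9 grasp [ 0.5779 -0.057   0.244 ] shift(final axes) [ 7.842 -4.599  1.6  ] turn [ 0.   -0.   -0.01] gap 0.0856 F [-0.  -0.9  0. ] grip 0.0
```

View pics/t2.png

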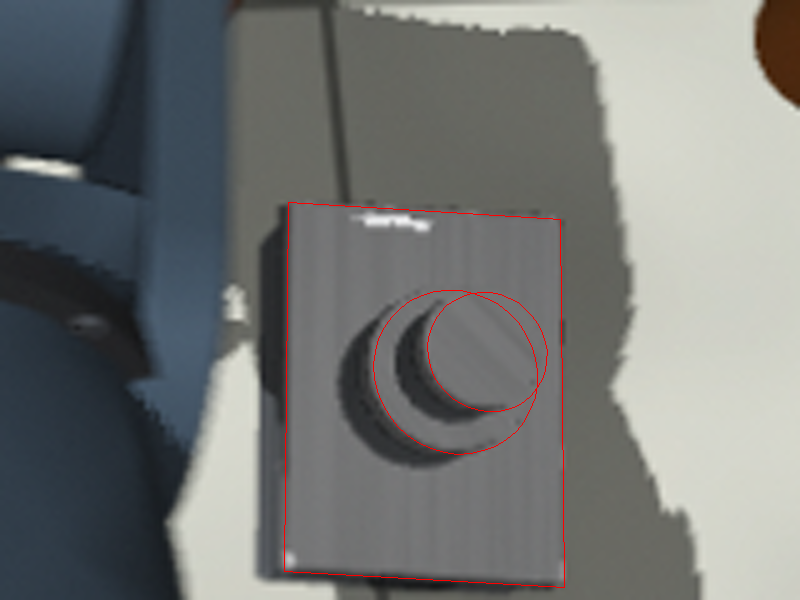

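```bash
python3 -m jog '0 0.784 -0.46 0 0 0 0;0 0.784 -0.46 0 0 0 0;0 0.784 -0.46 0 0 0 0;0 0.784 -0.46 0 0 0 0;0 0.784 -0.46 0 0 0 0;0 0.784 -0.46 0 0 0 0;0 0.784 -0.46 0 0 0 0;0 0.784 -0.46 0 0 0 0' >/dev/null
python3 -m jog '0 0.784 -0.46 0 0 0 0;0 0.784 -0.46 0 0 0 0;0 0 0 0.7 0 0 0;0 0 0 0.7 0 0 0;0 0 0 0 0 0 0;0 0 0 0 0 0 0;0 0 0 0 0 0 0;0 0 0 0 0 0 0' >/dev/null
python3 - <<'E'
from h import *
need(.4394,.2792,.035)
overlay('wrist',[circ(.4394,.2792,.082,.04),circ(.4394,.2792,.058,.044),circ(.4394,.2792,.0,.044)],(0,0,640,480),1.25,'pics/w5.png')
E
```

```text
t 19.6 grasp [0.4402 0.2779 0.1893] shift(final axes) [ 0.035 -0.017  3.857] turn [ 0.02 -0.01 -0.01] gap 0.0855 F [ 0.8  0.1 -0.9] grip 0.0
```

View pics/w5.png

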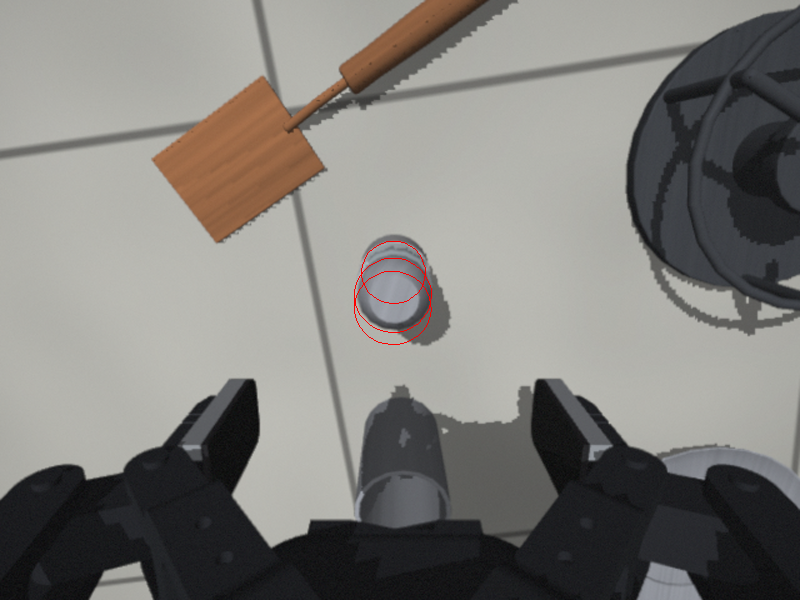

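```bash
python3 -m jog '0 0.035 -0.017 0.7 0 0 0;0 0 0 0.8 0 0 0;0 0 0 0.8 0 0 0;0 0 0 0.8 0 0 0;0 0 0 0.6 0 0 0;0 0 0 0.157 0 0 0;0 0 0 0 0 0 0;0 0 0 0 0 0 0' 30
python3 -m jog '0.5 0 0 0 0 0 0;1 0 0 0 0 0 0;1 0 0 0 0 0 0;1 0 0 0 0 0 0;1 0 0 0 0 0 0;1 0 0 0 0 0 0;1 0 0 -0.3 0 0 0;1 0 0 -0.5 0 0 0' 30
python3 -c "
from h import *
need(.663,.172,.2)"
```

```text
time: 20.45
position: [0.4396, 0.2795, 0.1897]
ee_rot: [0.0, 0.755, 0.656, 0.001]
contact_force: [-0.4, 0.2, 0.2]
finger_gap: 0.0855
grip_force: 0.0
time: 21.25
position: [0.4387, 0.279, 0.2205]
ee_rot: [-0.0, 0.755, 0.656, -0.001]
contact_force: [0.0, 1.3, -0.8]
finger_gap: 0.0432
grip_force: 30.9
t 21.2 grasp [0.4384 0.2789 0.0658] shift(final axes) [-1.87   5.925 -3.354] turn [-0.02  0.01 -0.01] gap 0.0432 F [ 0.   1.3 -0.8] grip 30.9
```

```bash
python3 -m jog '1 0 0 -0.8 0 0 0;1 0 0 -0.8 0 0 0;1 0 0 -0.8 0 0 0;1 -0.1 0.4 -0.7 0 0 0;1 -0.25 0.8 -0.254 0 0 0;1 -0.25 0.8 0 0 0 0;1 -0.25 0.8 0 0 0 0;1 -0.25 0.8 0 0 0 0' >/dev/null
python3 -m jog '1 -0.25 0.8 0 0 0 0;1 -0.25 0.8 0 0 0 0;1 -0.2 0.55 0 0 0 0;1 -0.07 0.175 0 0 0 0;1 0 0 0.3 0 0 0;1 0 0 0.7 0 0 0;1 0 0 0 0 0 0;1 0 0 0 0 0 0' 
python3 - <<'E'
from h import *
need(.663,.172,.035)
z=observe()['position'][2]-.155-.035
cv2.imwrite('pics/top3.png',viewer.camera('top')[:,:,::-1])
overlay('wrist',[circ(.6825,.316,.005,.164),circ(.6444,.0288,.018,.176),circ(.663,.172,0,.044),circ(.663,.172,.082+z,.04)],(0,0,640,480),1.25,'pics/w6.png')
E
```

```text
time: 22.85
position: [0.6625, 0.1727, 0.3145]
ee_rot: [-0.0, 0.755, 0.656, -0.001]
contact_force: [0.8, -0.7, -1.4]
finger_gap: 0.0434
grip_force: 31.1
t 22.9 grasp [0.6623 0.1727 0.1598] shift(final axes) [-0.016  0.014  3.12 ] turn [-0.01  0.    0.  ] gap 0.0434 F [ 0.8 -0.7 -1.4] grip 31.1
```

View pics/w6.png

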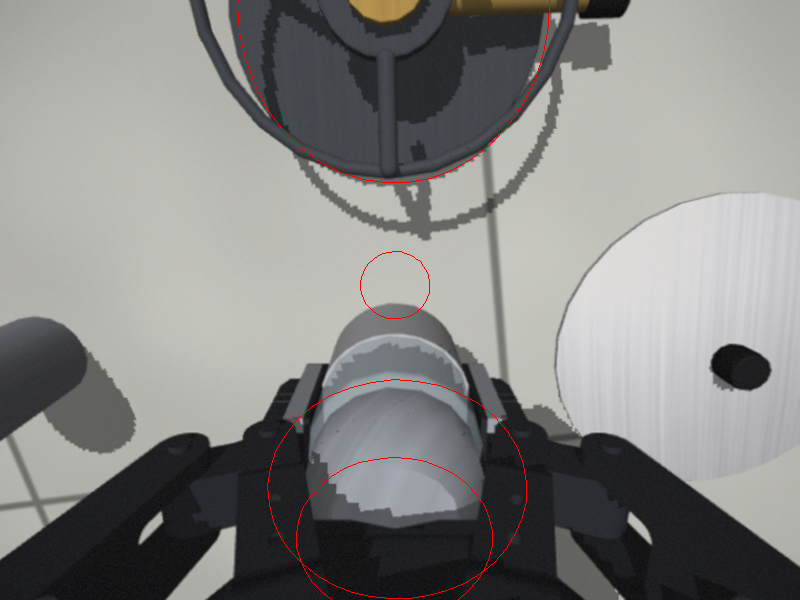

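```bash
python3 -m jog '1 -0.016 0 0.5 0 0 0;1 0 0 0.6 0 0 0;1 0 0 0.6 0 0 0;1 0 0 0.6 0 0 0;1 0 0 0.4 0 0 0;1 0 0 0.2 0 0 0;1 0 0 0.1 0 0 0;1 0 0 0 0 0 0'
python3 -m jog '1 0 0 0.05 0 0 0;1 0 0 0.03 0 0 0;1 0 0 0.02 0 0 0;1 0 0 0.02 0 0 0;1 0 0 0 0 0 0;1 0 0 0 0 0 0;1 0 0 0 0 0 0;1 0 0 0 0 0 0'
python3 -c "
from h import *
need(.663,.172,.035)"
```

```text
time: 23.75
position: [0.6634, 0.1715, 0.1951]
ee_rot: [0.0, 0.755, 0.656, 0.0]
contact_force: [-0.8, -0.0, -1.6]
finger_gap: 0.0437
grip_force: 31.1
time: 24.55
position: [0.6632, 0.1714, 0.1898]
ee_rot: [0.0, 0.755, 0.656, 0.0]
contact_force: [-0.2, 0.2, -1.1]
finger_gap: 0.043
grip_force: 31.1
t 24.6 grasp [0.6632 0.1714 0.0351] shift(final axes) [ 0.013 -0.007  0.003] turn [ 0.   -0.   -0.01] gap 0.043 F [-0.2  0.2 -1.1] grip 31.1
```

```bash
python3 -m jog '1 0 0 0.02 0 0 0;1 0 0 0.01 0 0 0;1 0 0 0 0 0 0;1 0 0 0 0 0 0;0.8 0 0 0 0 0 0;0.5 0 0 0 0 0 0;0 0 0 0 0 0 0;0 0 0 0 0 0 0'
python3 -m jog '0 0 0 0 0 0 0;0 0 0 0 0 0 0;0 0 0 -0.4 0 0 0;0 0 0 -0.8 0 0 0;0 0 0 -0.8 0 0 0;0 0 0 -0.8 0 0 0;0 0 0 -0.8 0 0 0;0 0 0 -0.8 0 0 0'
python3 - <<'E'
from h import *
need(.4272,.1501,.055)
E
```

```text
time: 25.35
position: [0.6632, 0.1715, 0.1886]
ee_rot: [0.0, 0.755, 0.656, 0.0]
contact_force: [-0.2, -0.3, -0.6]
finger_gap: 0.0708
grip_force: 0.0
time: 26.15
position: [0.6629, 0.1714, 0.3674]
ee_rot: [0.0, 0.755, 0.656, 0.001]
contact_force: [0.4, 0.2, -0.3]
finger_gap: 0.0853
grip_force: 0.0
t 26.1 grasp [0.6631 0.1714 0.2127] shift(final axes) [-1.347 -5.761  3.941] turn [ 0.01 -0.   -0.01] gap 0.0853 F [ 0.4  0.2 -0.3] grip 0.0
```

```bash
python3 -m jog '0 -0.19 -0.82 0 0 0 0;0 -0.19 -0.82 0 0 0 0;0 -0.19 -0.82 0 0 0 0;0 -0.19 -0.82 0 0 0 0;0 -0.19 -0.82 0 0 0 0;0 -0.19 -0.82 0 0 0 0;0 -0.207 -0.841 0 0 0 0;0 0 0 0 0 0 0' >/dev/null
python3 -m jog '0 0 0 0 0 0 0;0 0 0 0.6 0 0 0;0 0 0 0.8 0 0 0;0 0 0 0.8 0 0 0;0 0 0 0.8 0 0 0;0 0 0 0.6 0 0 0;0 0 0 0.34 0 0 0;0 0 0 0 0 0 0' >/dev/null
python3 - <<'E'
from h import *
need(.4272,.1501,.055)
E
python3 -m jog '0.5 0 0 0 0 0 0;1 0 0 0 0 0 0;1 0 0 0 0 0 0;1 0 0 0 0 0 0;1 0 0 0 0 0 0;1 0 0 0 0 0 0;1 0 0 -0.3 0 0 0;1 0 0 -0.5 0 0 0' 30
python3 - <<'E'
from h import *
need(.5533,-.2067,.2)
E
```

```text
t 27.8 grasp [0.4277 0.1502 0.051 ] shift(final axes) [-0.006 -0.019 -0.1  ] turn [-0.02  0.01 -0.01] gap 0.0855 F [1.3 0.5 0.3] grip 0.0
time: 28.55
position: [0.4272, 0.1502, 0.2395]
ee_rot: [-0.0, 0.755, 0.656, -0.001]
contact_force: [0.1, 0.5, -0.8]
finger_gap: 0.0569
grip_force: 32.4
t 28.6 grasp [0.427  0.1502 0.0848] shift(final axes) [-8.398  4.364 -2.88 ] turn [-0.01  0.01 -0.01] gap 0.0569 F [ 0.1  0.5 -0.8] grip 32.4
```

```bash
python3 -m jog '1 0 0 -0.8 0 0 0;1 0 0 -0.8 0 0 0;1 -0.3 0.15 -0.8 0 0 0;1 -0.7 0.4 -0.48 0 0 0;1 -0.8 0.4 0 0 0 0;1 -0.8 0.42 0 0 0 0;1 -0.8 0.42 0 0 0 0;1 -0.8 0.42 0 0 0 0' >/dev/null
python3 -m jog '1 -0.8 0.42 0 0 0 0;1 -0.8 0.42 0 0 0 0;1 -0.8 0.42 0 0 0 0;1 -0.8 0.42 0 0 0 0;1 -0.6 0.35 0 0 0 0;1 -0.198 0.124 0 0 0 0;1 0 0 0 0 0 0;1 0 0 0 0 0 0' >/dev/null
python3 -m jog '1 0 0 0.4 0 0 0;1 0 0 0.7 0 0 0;1 0 0 0.7 0 0 0;1 0 0 0.5 0 0 0;1 0 0 0.3 0 0 0;1 0 0 0 0 0 0;1 0 0 0 0 0 0;1 0 0 0 0 0 0'
python3 - <<'E'
from h import *
need(.5533,-.2067,.053)
cv2.imwrite('pics/top4.png',viewer.camera('top')[:,:,::-1])
im=viewer.camera('side'); cv2.imwrite('pics/s4.png',cv2.resize(im[230:460,320:560,::-1],None,fx=2.5,fy=2.5))
E
```

```text
time: 30.95
position: [0.5548, -0.1988, 0.2515]
ee_rot: [0.001, 0.755, 0.656, 0.0]
contact_force: [-0.5, 0.4, -1.1]
finger_gap: 0.0569
grip_force: 32.4
t 30.9 grasp [ 0.5551 -0.1989  0.0968] shift(final axes) [-0.202 -0.009  1.094] turn [ 0.02  0.   -0.  ] gap 0.0569 F [-0.5  0.4 -1.1] grip 32.4
```

View pics/s4.png

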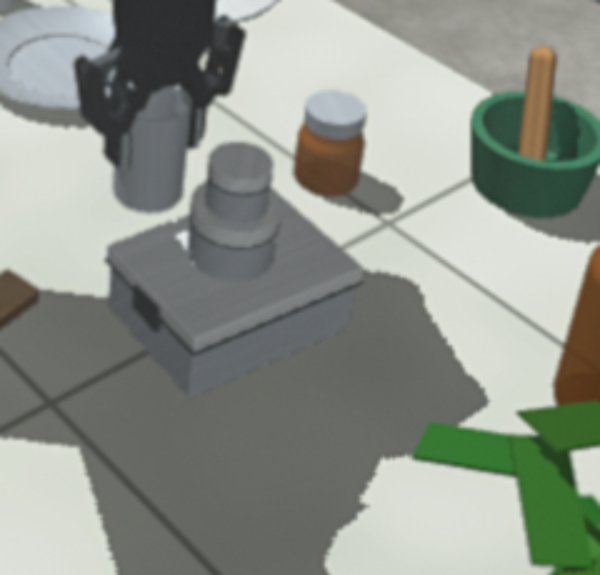

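```bash
python3 -m jog '1 -0.1 0 0.2 0 0 0;1 -0.1 0 0.3 0 0 0;1 0 0 0.3 0 0 0;1 0 0 0.15 0 0 0;1 0 0 0.06 0 0 0;1 0 0 0 0 0 0;1 0 0 0 0 0 0;1 0 0 0 0 0 0'
python3 -m jog '1 0 0 0.03 0 0 0;1 0 0 0.03 0 0 0;1 0 0 0.02 0 0 0;1 0 0 0 0 0 0;1 0 0 0 0 0 0;1 0 0 0 0 0 0;1 0 0 0 0 0 0;1 0 0 0 0 0 0'
python3 - <<'E'
from h import *
need(.5533,-.2067,.053)
E
```

```text
time: 31.85
position: [0.5535, -0.2067, 0.2102]
ee_rot: [0.0, 0.755, 0.656, 0.0]
contact_force: [0.2, -0.6, -0.6]
finger_gap: 0.0567
grip_force: 32.4
time: 32.65
position: [0.5534, -0.2068, 0.2081]
ee_rot: [0.0, 0.755, 0.656, 0.0]
contact_force: [-7.7, 2.0, 16.3]
finger_gap: 0.0571
grip_force: 33.5
t 32.6 grasp [ 0.5535 -0.2069  0.0534] shift(final axes) [ 0.002 -0.004  0.011] turn [ 0.01  0.   -0.01] gap 0.0571 F [-7.7  2.  16.3] grip 33.5
```

```bash
python3 -m jog '1 0 0 -0.03 0 0 0;1 0 0 0 0 0 0;1 0 0 0 0 0 0;0.8 0 0 0 0 0 0;0.5 0 0 0 0 0 0;0 0 0 0 0 0 0;0 0 0 0 0 0 0;0 0 0 0 0 0 0'
python3 -m jog '0 0 0 -0.4 0 0 0;0 0 0 -0.8 0 0 0;0 0 0 -0.8 0 0 0;0 0 0 -0.8 0 0 0;0 0 0 -0.8 0 0 0;0 0 0 -0.8 0 0 0;0 0.8 -0.4 0 0 0 0;0 0.8 -0.8 0 0 0 0' > /dev/null
python3 -m jog '0 0.6 -0.8 0 0 0 0;0 0.6 -0.8 0 0 0 0;0 0.6 -0.8 0 0 0 0;0 0.6 -0.8 0 0 0 0;0 0.6 -0.5 0 0 0 0;0 0.8 0 0 0 0 0;0 0.8 0 0 0 0 0;0 0.8 0 0 0 0 0'
python3 - <<'E'
from h import *
im=viewer.camera('top')[:,:,::-1]; cv2.imwrite('pics/top5.png',im)
overlay('top',[circ(.5533,-.2067,.088,.057),circ(.663,.1715,.082,.04),circ(.5432,-.304,.108,.064),circ(.5432,-.304,.146,.045),rect(.5436,-.3057,.062,-.098,.15,.112),circ(.6815,.316,.005,.164),circ(.6444,.0288,.018,.176)],(130,140,530,400),2,'pics/t5.png','pics/top5.png')
E
```

```text
time: 33.45
position: [0.5533, -0.2067, 0.2076]
ee_rot: [-0.0, 0.755, 0.656, -0.0]
contact_force: [0.0, 1.0, -0.1]
finger_gap: 0.0855
grip_force: 0.0
time: 35.05
position: [0.3981, 0.0992, 0.385]
ee_rot: [0.0, 0.755, 0.656, 0.001]
contact_force: [0.4, -0.9, 0.4]
finger_gap: 0.0854
grip_force: 0.0
```

View pics/t5.png

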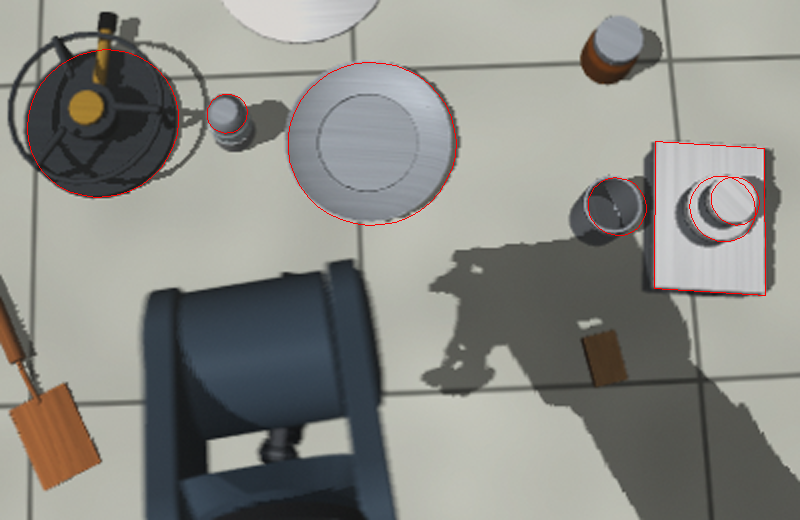

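```bash
python3 -c "
from station import arm
print(arm.hand_in())"
```

```text
the job is handed in; nothing more can be done
None
```

The bench is set out and handed in after about 35 s on the robot's clock, all four pieces upright and released: the large tin mid-lid with the small tin centred on it, the shaker midway between gas ring and plate, and the tumbler about 16 mm off the box's left side. In the last top-camera picture the pieces were within a few millimetres of target and nothing else appeared to have moved.

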